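# Take the lift-off lid from the food box and stand it in the drying rack

### The arm

A 7-joint arm with a two-finger parallel gripper is mounted at the origin on a cart in front of the work surface, level with it; the furniture and walls round the work are solid. World frame = base frame: x ahead of the robot, y to its left, z up, the work surface at z = 0. Lengths are in m, angles in rad, forces in N, time in s.
With the tool pointing down it reaches from about 0.4 to 0.75 m from the base axis. Payload 19.5 kg.
Tool frame: the origin (TCP) lies where the fingers leave the gripper's body, on its centre line; the fingertips stand 73 mm ahead of it and the grasp point (between the pads) lies 54 mm ahead of it (bot.grip_depth is the distance from the TCP to the grasp point, in m); z points along the fingers, y is the line along which they close (so a half turn about z gives the same grasp; the last joint's range is limited). The gripper opens to 85 mm and grips with 20 to 120 N. Pads are 22 mm wide; open, the fingers measure 114 mm over their backs; the gripper's body (76 mm by 85 mm) begins 54 mm behind the grasp point. The pads swing forward as they close: fully open they stand 13 mm farther back than shut.
Start: joints at [1.168, 0.707, -0.028, 1.485, 0.022, 0.951, -0.075], TCP at [0.203, -0.538, 0.304] pointing down, gripper open.
Joint ranges: [-2.71, 2.71], [-0.32, 2.16], [-1.57, 1.52], [0, 2.45], [-1.46, 4.6], [0, 2.02], [-2.83, 2.83]. Speed limits (rad/s): [1.89, 1.89, 2.57, 2.57, 3.01, 3.01, 3.01].

### API

Orientations are given as a unit quaternion [x, y, z, w].
In Python, from cell import bot, imaging, models gives the robot as it stands.
- The arm moves only by the shell command python3 -m pendant 'ROWS' [FORCE]. ROWS is JSON, a list of rows, each an object of numbers: "dx", "dy", "dz": the shift along the tool's x, y, z in m; "roll": the turn about the tool's z in rad; "gripper": the opening, from -1 (shut) to 1 (fully open), so that 0 is half open. In form: [{"dx": .., "dy": .., "dz": .., "roll": .., "gripper": ..}, ...]. A call has 1 to 12 rows; each row shifts and turns the commanded pose from where the row before left it, along the tool's axes as they then stand; what a row does not reach is not made up. A row lasts 1/10 s, in which the tool goes at most 50 mm and 8.59 degrees, less where a joint would pass 70% of its speed; a pose out of reach is approached as far as the arm can. A call with a gripper value outside its range is refused whole. The fingers move at their own pace and stop on an object; FORCE is the grip in N (left out, the last holds). Time passes only in rows, so rows that do not move let the fingers close. It gives the time, the measured TCP pose, the force, the opening and the grip force at its end, in the units of the state.
- bot.state(): the state, without advancing time (a new reading comes with each control period).
- imaging.grab_frame(name): name is "side" or "top"; returns (picture, depth): 420x560x3 uint8, red, green, blue; 420x560 float32, m along the optical axis (not along the pixel's ray), 0 where there is no reading.
- imaging.camera_info(name): a dict with "K" (3x3 intrinsics, pixels), "k1" (the pictures are not rectified: a ray, as slopes to the right and down, at radius r is drawn at 1 + k1 r^2 times it, then the intrinsics apply), "rvec" (rotation vector, rad) and "tvec" (3), from world to camera coordinates, as OpenCV has them. Camera axes: x right, y down, z forward; pixel columns grow to the right and rows downward; lengths in m; the calibration is good to about 2 mm. A picture is of the moment at which its call begins. camera_info takes no time and is no camera call.
- bot.hand_in(): hands the job in; it is judged then, once.
Trained networks look in the newest picture that a camera, given by its name, has taken for a name from the list of things; names that differ only in an ending like _2 or _b are one class to them, and where a whole thing is asked for, a point or a joint stands for the part that bears it (a point fixed in the world has none). Each returns a list of dicts, best first, with "conf" (0 to 1); they miss things now and then, are a little off and sometimes report something else, mostly with a low value. They report only what shows in the picture. A call takes as long as a camera call.
- models.recognise(camera, name): "bbox" ([left, top, width, height] as shares, 0 to 1, of the picture: columns of its width, rows of its height, round what is visible of it).
The state is a dict: "time_s": time; "joints": joint angles; "joint_velocities": joint speeds; "joint_efforts": joint torques, N m; "position": TCP position; "orientation": TCP orientation; "wrist_force": force on the tool from outside, world axes, zero at the start; "wrist_torque": the same for the moment, N m; "grip_width": finger opening in m; "grip_force": force on a finger pad.
Only numpy, scipy, OpenCV 4.12 (cv2) and the standard library are available. Lean on these libraries where they do the work, as an engineer would, in place of code of your own. Each camera call takes 0.05 s, during which the arm holds its last target. There are 200 camera calls.

### The job

The lid of the wooden food box is to dry. Swing it up on its hinge until it stands upright, then lift it, still upright, straight up off the hinge pin, and stand it gently, hinge edge down, in the middle gap of the wooden drying rack, resting right down on both rails; let go of it there. Leave the cup, the glass and the salt shaker where they stand.

Things in the scene. Friction and masses are not known exactly. Their poses are not given: they have to be found in the camera images.
- box: Open box of pale wood, fixed to the worktop, 130 (x) x 190 (y) mm, 80 mm high, walls 8 mm, a loose head of garlic in it. Origin: centre of its underside; z up. Hinge side +x, front side -x (the front looks to the robot's right, turned up to 20 degrees towards it).
- box_pin (a point): Middle of the hinge pin's axis, 81 mm (+x) from the box's origin and 86 mm above the worktop; axes as the box's. The pin is a level steel rod, 8 mm thick, 164 mm long, along y behind the box's +x wall, on two 8 mm wide brackets at y = -72 and +72 mm.
- lid: Lid of pale wood, loose, a board 171 (x) x 210 (y) x 12 (z) mm, 0.2 to 0.5 kg. Origin: centre of the board's underside; x points to the hinge edge, z out of its upper face (up while shut, level once upright). Shut, it rests on the box's rim. No latch, hinge free; it falls shut if let go before vertical.
- lid_pivot (a point): Where the pin's middle lies in the lid: 5 mm beyond the hinge edge's middle, at half thickness; axes as the lid's. Two steel knuckles, 30 mm wide, at y = -50 and +50 mm: forks 10.5 mm wide inside, 19.5 outside, open away from the board, ending 14 mm past its edge. The upright lid lifts straight off (free after 15 mm). Play 1 mm, 3 mm along the pin.
- lid_lip (a point): Middle of the lid's front edge (-x), at half thickness, 176 mm from lid_pivot; top of the upright lid. Shut, it overhangs the box's front wall by 30 mm, underside 80 mm above the worktop: a bare lip, to be hooked from below with a tool leaning about 45 degrees. A batten, 6 mm high, runs across the underside 41 to 49 mm from this edge.
- rack: Drying rack of brown wood, fixed, standing on the draining board, which is 5 mm higher than the worktop (z = 0.005 m); origin in the middle of its underside, z up. Two rails, 16 mm wide, 150 long, 22 high, run along its x at y = -90 and +90 mm; each carries four upright dowels, 8 mm thick, at x = -54, -18, +18, +54 mm, tops 102 mm above its underside.
- rack_slot (a point): Middle of the middle gap (between the dowels at x = -18 and +18 mm, 28 mm clear), at the height of the rails' tops, 22 mm above its underside; axes as the rack's. The lid stands here with its board along the rack's y, hinge edge on both rails, knuckles hanging between the rails (17 mm of play along y).
- cup: Small cup with dark stripes, 65 mm wide, 50 mm high; origin under its middle.
- glass: Short glass tumbler, 84 mm wide, 89 mm high; origin under its middle.
- salt: Salt shaker with a grey cap, 44 mm wide, 90 mm high; origin under its middle.
- box_stop (a point): Midway between the tops of the two lid stops (8 mm wide uprights at y = -72 and +72 mm, the brackets' rear ends), 14 mm behind and 40 mm above the pin. The swung lid comes to lean on them about 8 degrees past vertical and stays there by its own weight.

How it is judged:
On the way, in this order (a step that is already met when the one before it is completed fails the run):
1. the lid has been swung upright with its knuckles still on the pin (angle between lid's own z axis and vertical between 1.4 and 1.95 rad and distance between lid_pivot and box_pin below 0.012 m), for 0.2 s.
2. the upright lid has been lifted straight up, more than 20 mm clear of the pin (angle between lid's own z axis and vertical between 1.27 and 1.87 rad and z of lid_pivot in the frame of box_pin above 0.02 m and horizontal distance between lid_pivot and box_pin below 0.04 m), for 0.04 s.
At the end, for the whole second after the job is handed in: The lid stands at rest, hinge edge down, in the rack's middle gap: its pivot point within 14 mm of the gap's middle across it and 22 mm along it, sunk below the rails' tops (edge down on both rails, level within 4 degrees), the board within 15 degrees of upright, leaning on the dowels at most (x of lid_pivot in the frame of rack_slot between -0.014 and 0.014 m and y of lid_pivot in the frame of rack_slot between -0.022 and 0.022 m and z of lid_pivot in the frame of rack_slot below 0.001 m and angle between lid's own z axis and vertical between 1.3 and 1.84 rad and angle between lid's own y axis and vertical between 1.5 and 1.64 rad and linear speed of lid below 0.02 m/s); the robot touches nothing.
It fails at once if the lid is dropped into the rack (moves faster than 0.45 m/s between the dowels) (horizontal distance between lid_pivot and rack_slot below 0.03 m and z of lid_pivot in the frame of rack_slot below 0.05 m and linear speed of lid above 0.45 m/s).
It fails at once if the cup is moved by more than 30 mm (distance of cup from where it was at the start of the episode above 0.03 m).
It fails at once if the glass is moved by more than 30 mm (distance of glass from where it was at the start of the episode above 0.03 m).
It fails at once if the salt shaker is moved by more than 30 mm (distance of salt from where it was at the start of the episode above 0.03 m).
It also fails if it takes over 64 s, if anything falls off the work surface, if the arm or the gripper's body presses on something with over 40 N, if the wrist force passes 120 N, or if a joint passes its speed limit or range.

## Working session

There is one attempt and no reset: what is moved stays moved. The work goes in short steps, Python scripts to look and compute and a shell command to move; the robot and the scene stay as the last step left them, time stands still between calls to the robot, and variables do not carry over. Pictures are saved under pics/ and viewed, at most 10 in all, crops included, and the job is handed in when it is done.

```bash
ls; mkdir -p pics
cat > h.py <<'E'
import numpy as np, cv2
from cell import bot, imaging, models
from scipy.spatial.transform import Rotation as R
def cloud(name):
    im,d=imaging.grab_frame(name); c=imaging.camera_info(name)
    K=np.array(c["K"],float);k1=c["k1"]
    v,u=np.mgrid[0:420,0:560].astype(float)
    p=cv2.undistortPoints(np.stack([u.ravel(),v.ravel()],1)[:,None],K,np.array([k1,0,0,0,0.]))[:,0]
    z=d.ravel().astype(float)
    P=np.stack([p[:,0]*z,p[:,1]*z,z],1)
    Rm=cv2.Rodrigues(np.array(c["rvec"],float))[0]
    W=(P-np.array(c["tvec"],float).ravel())@Rm
    W[z==0]=np.nan
    return im,W.reshape(420,560,3)
def save(im,n): cv2.imwrite(f"pics/{n}.png",im[:,:,::-1])
E
python3 - <<'E'
from h import *
np.set_printoptions(precision=4,suppress=True)
for n in("top","side"):
    im,W=cloud(n); save(im,n+"0"); np.save(n+"0.npy",W)
    for t in("box","lid","rack","cup","glass","salt"):
        for r in models.recognise(n,t)[:1]:
            b=np.array(r["bbox"])*[560,420,560,420]
            print(n,t,round(r["conf"],2),b.round())
s=bot.state();print(s["position"],s["orientation"],s["time_s"],s["grip_width"])
E
```

```text
pics
top box 0.55 [142. 171.  52.  57.]
top lid 0.6 [143. 173. 114. 107.]
top rack 0.59 [341. 252.  77.  99.]
top cup 0.64 [287. 218.  31.  26.]
top glass 0.79 [296. 170.  35.  42.]
top salt 0.75 [263. 168.  18.  26.]
side box 0.57 [168. 156.  84.  74.]
side lid 0.68 [159. 169.  97.  40.]
side rack 0.89 [232. 250. 152. 146.]
side cup 0.93 [264. 232.  40.  28.]
side glass 0.78 [302. 195.  34.  51.]
side salt 0.57 [285. 186.  16.  38.]
[ 0.203  -0.538   0.3039] [ 0.9838  0.1794 -0.     -0.0001] 0.7 0.085464383062372
```

View pics/top0.png

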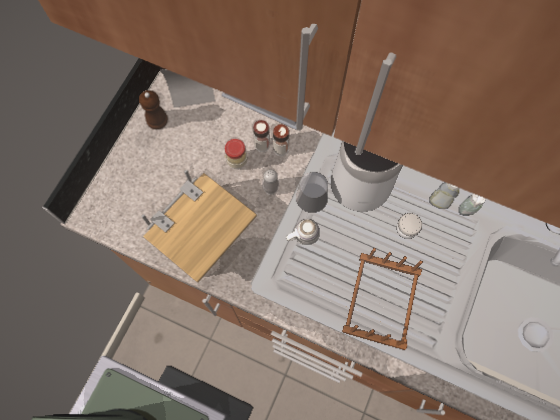

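View pics/side0.png

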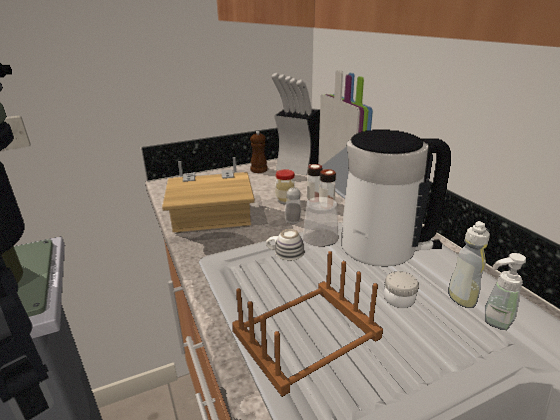

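Run:
```python
import numpy as np,cv2
np.set_printoptions(precision=4,suppress=True)
for n,bb in(("top",dict(lid=(143,173,114,107),rack=(341,252,77,99),cup=(287,218,31,26),glass=(296,170,35,42),salt=(263,168,18,26))),("side",dict(lid=(159,169,97,40),rack=(232,250,152,146)))):
    W=np.load(n+"0.npy")
    for k,(l,t,w,h) in bb.items():
        P=W[t:t+h,l:l+w].reshape(-1,3);P=P[~np.isnan(P[:,0])]
        m=P[P[:,2]>.02]
        print(n,k,len(m),np.percentile(m,[2,50,98],axis=0).ravel())
        if k=="lid":
            q=P[(P[:,2]>.083)&(P[:,2]<.1)]
            print(np.median(q[:,2]),cv2.minAreaRect((q[:,:2]*1000).astype(np.float32)))
            print(cv2.boxPoints(cv2.minAreaRect((q[:,:2]*1000).astype(np.float32))))
        if k=="rack":
            q=P[(P[:,2]>.09)&(P[:,2]<.12)]; print("tops",len(q)); 
            q=P[(P[:,2]>.022)&(P[:,2]<.032)]
            print(cv2.boxPoints(cv2.minAreaRect((q[:,:2]*1000).astype(np.float32))))
```

```text
top lid 6639 [ 0.4004 -0.0212  0.0861  0.5013  0.0735  0.0919  0.6071  0.1723  0.098 ]
0.0918413781032137 ((507.00750732421875, 79.42854309082031), (192.38401794433594, 211.830078125), 75.10884094238281)
[[379.9297  13.6855]
 [584.6457 -40.7514]
 [634.0853 145.1716]
 [429.3693 199.6085]]
top rack 1362 [ 0.4329 -0.4666  0.0204  0.5265 -0.3879  0.0271  0.6326 -0.3098  0.1061]
tops 97
[[ 426.6776 -329.9332]
 [ 449.8835 -476.6559]
 [ 643.4058 -446.0482]
 [ 620.1998 -299.3254]]
top cup 522 [ 0.5805 -0.1844  0.022   0.6058 -0.1563  0.0481  0.6367 -0.1235  0.0572]
top glass 987 [ 0.6709 -0.1685  0.0238  0.6951 -0.1345  0.0914  0.7382 -0.0995  0.098 ]
top salt 316 [ 0.6701 -0.0444  0.0239  0.6824 -0.0287  0.0686  0.7045 -0.009   0.0915]
side lid 3145 [ 0.3944 -0.0286  0.0337  0.4969  0.0501  0.0925  0.5996  0.4028  0.0968]
0.09266888453119554 ((503.166259765625, 80.24896240234375), (194.25704956054688, 209.8396453857422), 75.27218627929688)
[[377.0009  12.9852]
 [579.9462 -40.3618]
 [629.3317 147.5128]
 [426.3864 200.8598]]
side rack 4267 [ 0.4307 -0.469   0.0203  0.5595 -0.3904  0.0285  0.744  -0.1866  0.1057]
tops 453
[[ 362.7935 -397.4534]
 [ 534.0844 -557.9911]
 [ 783.2289 -292.1586]
 [ 611.9381 -131.6208]]
```

The top view shows the shut lid centred near (200,228), its hinge at upper left, and the rack centred near (385,300). The side view agrees with this. In world coordinates:

| Point | x, y (m) | Direction |
|---|---|---|
| Lid lip | (0.480, -0.014) | lid x at 75° |
| Lid pivot | (0.526, 0.156) | – |
| Rack centre | (0.535, -0.388) | rack x at -81° |

The tool stays vertical, so I'll press the shut fingertips against the lip's edge and lift it by friction along the arc.

```bash
python3 -m pendant '[{"dx":0.035,"dy":-0.03,"gripper":-1},{"dx":0.035,"dy":-0.03,"gripper":-1},{"dx":0.035,"dy":-0.03,"gripper":-1},{"dx":0.035,"dy":-0.03,"gripper":-1},{"dx":0.035,"dy":-0.03,"gripper":-1},{"dx":0.035,"dy":-0.03,"gripper":-1},{"dx":0.035,"dy":-0.03,"gripper":-1},{"dx":0.035,"dy":-0.03,"gripper":-1},{"dx":0.035,"dy":-0.03,"gripper":-1},{"dx":0.035,"dy":-0.03,"gripper":-1},{"dx":0.035,"dy":-0.03,"gripper":-1},{"dx":0.035,"dy":-0.03,"gripper":-1}]' 60
python3 -m pendant '[{"roll":-0.136},{"roll":-0.136},{"roll":-0.136},{"roll":-0.136},{"roll":-0.136},{"roll":-0.136},{"roll":-0.136},{"dz":0}]'
cat > st.py <<'E'
from h import *
np.set_printoptions(precision=4,suppress=True)
s=bot.state();M=R.from_quat(s["orientation"]).as_matrix();p=np.array(s["position"])
print("t",s["time_s"],"p",p,"toolx",np.degrees(np.arctan2(M[1,0],M[0,0])),"z",M[:,2],"F",np.array(s["wrist_force"]),"w",s["grip_width"],"j",np.array(s["joints"]))
import sys
if len(sys.argv)>3: print("tool delta",(np.array([float(a) for a in sys.argv[1:4]])-p)@M)
E
python3 st.py .470 -.052 .143
```

```text
t 0.7 p [ 0.203  -0.538   0.3039] toolx 20.67154274001043 z [-0.0001  0.0001 -1.    ] F [-0.203  -0.3756  0.3929] w 0.085464383062372 j [ 1.1683  0.7065 -0.0276  1.4846  0.022   0.9509 -0.0755]
tool delta [ 0.4214 -0.3604  0.1609]schema error: expected keys dx, dy, dz, roll, gripper
schema error: expected keys dx, dy, dz, roll, gripper
```

```bash
python3 -m pendant '[{"dx":0.035,"dy":-0.03,"dz":0,"roll":0,"gripper":-1},{"dx":0.035,"dy":-0.03,"dz":0,"roll":0,"gripper":-1},{"dx":0.035,"dy":-0.03,"dz":0,"roll":0,"gripper":-1},{"dx":0.035,"dy":-0.03,"dz":0,"roll":0,"gripper":-1},{"dx":0.035,"dy":-0.03,"dz":0,"roll":0,"gripper":-1},{"dx":0.035,"dy":-0.03,"dz":0,"roll":0,"gripper":-1},{"dx":0.035,"dy":-0.03,"dz":0,"roll":0,"gripper":-1},{"dx":0.035,"dy":-0.03,"dz":0,"roll":0,"gripper":-1},{"dx":0.035,"dy":-0.03,"dz":0,"roll":0,"gripper":-1},{"dx":0.035,"dy":-0.03,"dz":0,"roll":0,"gripper":-1},{"dx":0.035,"dy":-0.03,"dz":0,"roll":0,"gripper":-1},{"dx":0.035,"dy":-0.03,"dz":0,"roll":0,"gripper":-1}]' 60
python3 -m pendant '[{"dx":0,"dy":0,"dz":0,"roll":-0.136,"gripper":-1},{"dx":0,"dy":0,"dz":0,"roll":-0.136,"gripper":-1},{"dx":0,"dy":0,"dz":0,"roll":-0.136,"gripper":-1},{"dx":0,"dy":0,"dz":0,"roll":-0.136,"gripper":-1},{"dx":0,"dy":0,"dz":0,"roll":-0.136,"gripper":-1},{"dx":0,"dy":0,"dz":0,"roll":-0.136,"gripper":-1},{"dx":0,"dy":0,"dz":0,"roll":-0.136,"gripper":-1},{"dx":0,"dy":0,"dz":0,"roll":0,"gripper":-1}]'
python3 st.py .470 -.052 .143
```

```text
time_s: 1.9
position: [0.4695, -0.051, 0.3041]
orientation: [0.984, 0.179, 0.0, 0.0]
wrist_force: [0.1, -1.3, -1.0]
grip_width: -0.0001
grip_force: 0.0
time_s: 2.7
position: [0.4688, -0.0531, 0.3039]
orientation: [0.792, 0.611, 0.0, -0.0]
wrist_force: [-1.0, 0.4, -0.1]
grip_width: -0.0002
grip_force: 0.0
t 2.7 p [ 0.4688 -0.0531  0.3039] toolx 75.34102740306581 z [ 0.0001  0.0003 -1.    ] F [-0.9684  0.3865 -0.0524] w -0.00015623852790060588 j [ 0.1812  0.5622 -0.2296  1.8419  0.177   0.7573 -0.3991]
tool delta [0.0013 0.0008 0.1609]
```

```bash
python3 -m pendant '[{"dx":0,"dy":0,"dz":0.04,"roll":0,"gripper":-1},{"dx":0,"dy":0,"dz":0.04,"roll":0,"gripper":-1},{"dx":0,"dy":0,"dz":0.04,"roll":0,"gripper":-1},{"dx":0,"dy":0,"dz":0.041,"roll":0,"gripper":-1},{"dx":0.01,"dy":0,"dz":0,"roll":0,"gripper":-1},{"dx":0.01,"dy":0,"dz":0,"roll":0,"gripper":-1},{"dx":0.005,"dy":0,"dz":0,"roll":0,"gripper":-1},{"dx":0,"dy":0,"dz":0,"roll":0,"gripper":-1}]'
python3 -m pendant '[{"dx":0.005,"dy":0,"dz":0,"roll":0,"gripper":-1},{"dx":0.005,"dy":0,"dz":0,"roll":0,"gripper":-1},{"dx":0,"dy":0,"dz":0,"roll":0,"gripper":-1}]'
python3 st.py
```

```text
time_s: 3.5
position: [0.4761, -0.0277, 0.1447]
orientation: [0.792, 0.61, 0.001, 0.001]
wrist_force: [-0.4, -0.2, 0.9]
grip_width: -0.0
grip_force: 0.0
time_s: 3.8
position: [0.4779, -0.0194, 0.1434]
orientation: [0.793, 0.61, -0.0, 0.0]
wrist_force: [-0.7, -4.7, 4.2]
grip_width: 0.0002
grip_force: 2.5
t 3.8 p [ 0.4779 -0.0194  0.1434] toolx 75.15971830803646 z [ 0.0002 -0.001  -1.    ] F [-0.7283 -4.7349  4.1805] w 0.0001708071442182053 j [ 0.0309  0.8489 -0.1039  1.9894  0.257   0.3155 -0.5417]
```

```bash
python3 -m pendant '[{"dx":0.003,"dy":0,"dz":0,"roll":0,"gripper":-1},{"dx":0.003,"dy":0,"dz":0,"roll":0,"gripper":-1},{"dx":0,"dy":0,"dz":0,"roll":0,"gripper":-1}]'
python3 st.py
```

```text
time_s: 4.1
position: [0.4781, -0.0185, 0.1434]
orientation: [0.794, 0.608, -0.004, 0.002]
wrist_force: [-5.9, -41.1, 12.4]
grip_width: 0.0004
grip_force: 20.7
t 4.1 p [ 0.4781 -0.0185  0.1434] toolx 74.83996428185398 z [-0.0036 -0.0078 -1.    ] F [ -5.9006 -41.1373  12.4437] w 0.0003982551726817083 j [ 0.0214  0.8494 -0.096   1.9862  0.2546  0.3219 -0.549 ]
```

```bash
python3 -m pendant '[{"dx":0,"dy":0,"dz":-0.005,"roll":0,"gripper":-1},{"dx":0,"dy":0,"dz":-0.005,"roll":0,"gripper":-1},{"dx":0,"dy":0,"dz":-0.005,"roll":0,"gripper":-1},{"dx":0,"dy":0,"dz":-0.005,"roll":0,"gripper":-1},{"dx":0.001,"dy":0,"dz":-0.005,"roll":0,"gripper":-1},{"dx":0.001,"dy":0,"dz":-0.005,"roll":0,"gripper":-1}]'
cat > look.py <<'E'
from h import *
import sys
im,W=cloud("side"); save(cv2.resize(im[110:260,100:340],(720,450)),sys.argv[1])
E
python3 look.py lift1; python3 st.py
```

```text
time_s: 4.7
position: [0.4786, -0.0164, 0.1732]
orientation: [0.794, 0.608, -0.004, 0.002]
wrist_force: [-6.1, -39.6, 4.0]
grip_width: 0.0002
grip_force: 20.0
t 4.75 p [ 0.4786 -0.0163  0.1739] toolx 74.87102834341941 z [-0.0033 -0.0072 -1.    ] F [ -6.2363 -38.7319   4.3431] w -0.00015228307691723302 j [ 0.0319  0.7903 -0.1218  1.9661  0.2402  0.4031 -0.54  ]
```

View pics/lift1.png

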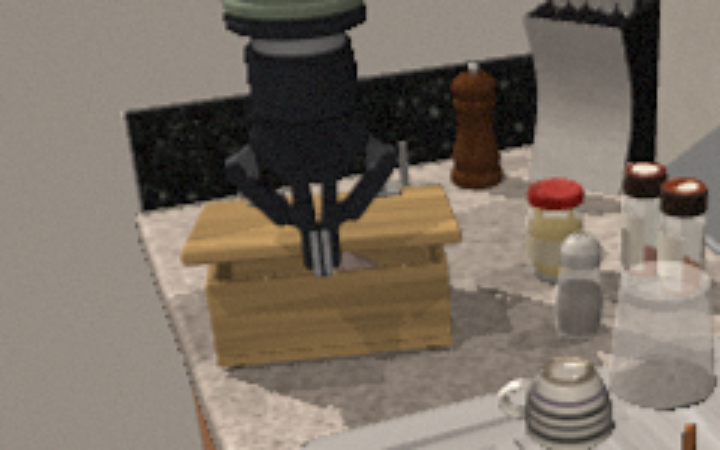

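The picture shows the fingertips near (320,265) with the lip raised about 10°, so friction holds. I'll follow the arc.

```bash
python3 -m pendant '[{"dx":0.0014,"dy":0,"dz":-0.0075,"roll":0,"gripper":-1},{"dx":0.0014,"dy":0,"dz":-0.0075,"roll":0,"gripper":-1},{"dx":0.002,"dy":0,"dz":-0.0074,"roll":0,"gripper":-1},{"dx":0.0022,"dy":0,"dz":-0.0074,"roll":0,"gripper":-1},{"dx":0.0027,"dy":0,"dz":-0.0072,"roll":0,"gripper":-1},{"dx":0.0027,"dy":0,"dz":-0.0072,"roll":0,"gripper":-1},{"dx":0.0033,"dy":0,"dz":-0.0069,"roll":0,"gripper":-1},{"dx":0.0033,"dy":0,"dz":-0.0069,"roll":0,"gripper":-1}]'
python3 -m pendant '[{"dx":0.0038,"dy":0,"dz":-0.0066,"roll":0,"gripper":-1},{"dx":0.004,"dy":0,"dz":-0.0066,"roll":0,"gripper":-1},{"dx":0.0044,"dy":0,"dz":-0.0063,"roll":0,"gripper":-1},{"dx":0.0045,"dy":0,"dz":-0.0062,"roll":0,"gripper":-1},{"dx":0.005,"dy":0,"dz":-0.0058,"roll":0,"gripper":-1},{"dx":0.005,"dy":0,"dz":-0.0058,"roll":0,"gripper":-1}]'
python3 look.py lift2; python3 st.py
```

```text
time_s: 5.55
position: [0.4836, 0.0025, 0.2317]
orientation: [0.794, 0.608, -0.003, 0.002]
wrist_force: [-8.2, -33.9, 16.4]
grip_width: 0.0001
grip_force: 17.3
time_s: 6.15
position: [0.4911, 0.0301, 0.2693]
orientation: [0.793, 0.609, -0.002, 0.001]
wrist_force: [-3.0, -10.5, 8.7]
grip_width: 0.0003
grip_force: 5.6
t 6.2 p [0.4916 0.032  0.2699] toolx 75.10500622937133 z [ 0.0009 -0.002  -1.    ] F [-2.2967 -5.4241  6.8686] w 0.0002757664713821602 j [-0.0291  0.6378 -0.1781  1.8237  0.169   0.6942 -0.563 ]
```

View pics/lift2.png

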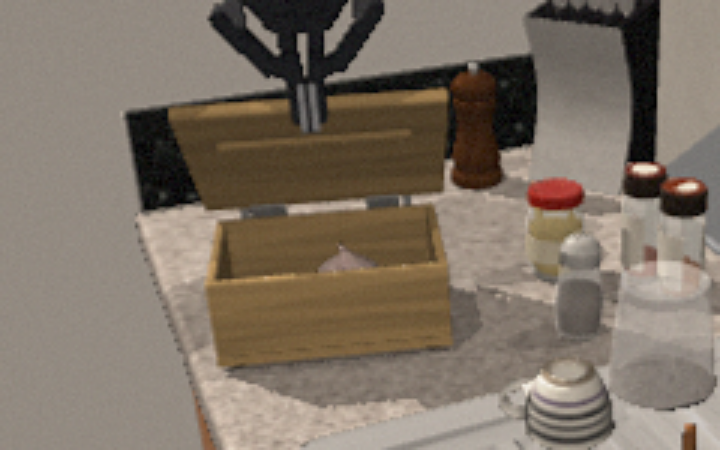

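The lid stands at about 50°, with the fingertips at (310,125) under its lip. I'll keep pushing it over.

```bash
python3 -m pendant '[{"dx":0.009,"dy":0,"dz":-0.007,"roll":0,"gripper":-1},{"dx":0.009,"dy":0,"dz":-0.007,"roll":0,"gripper":-1},{"dx":0.009,"dy":0,"dz":-0.007,"roll":0,"gripper":-1},{"dx":0.009,"dy":0,"dz":-0.007,"roll":0,"gripper":-1},{"dx":0.01,"dy":0,"dz":-0.004,"roll":0,"gripper":-1},{"dx":0.01,"dy":0,"dz":-0.004,"roll":0,"gripper":-1},{"dx":0.01,"dy":0,"dz":-0.004,"roll":0,"gripper":-1},{"dx":0.01,"dy":0,"dz":-0.004,"roll":0,"gripper":-1},{"dx":0.01,"dy":0,"dz":-0.002,"roll":0,"gripper":-1},{"dx":0.01,"dy":0,"dz":-0.002,"roll":0,"gripper":-1},{"dx":0.01,"dy":0,"dz":-0.001,"roll":0,"gripper":-1}]'
python3 -m pendant '[{"dx":0.009,"dy":0,"dz":-0.001,"roll":0,"gripper":-1},{"dx":0.008,"dy":0,"dz":0,"roll":0,"gripper":-1},{"dx":0.008,"dy":0,"dz":0,"roll":0,"gripper":-1},{"dx":0.007,"dy":0,"dz":0,"roll":0,"gripper":-1},{"dx":0.005,"dy":0,"dz":0,"roll":0,"gripper":-1},{"dx":0.004,"dy":0,"dz":0,"roll":0,"gripper":-1},{"dx":0,"dy":0,"dz":0,"roll":0,"gripper":-1},{"dx":0,"dy":0,"dz":0,"roll":0,"gripper":-1}]'
python3 look.py lift3; python3 st.py
```

```text
time_s: 7.3
position: [0.5187, 0.1362, 0.3173]
orientation: [0.792, 0.61, 0.0, -0.0]
wrist_force: [-0.9, -0.5, 0.9]
grip_width: -0.0001
grip_force: 0.1
time_s: 8.1
position: [0.5285, 0.1728, 0.3178]
orientation: [0.793, 0.61, -0.002, 0.001]
wrist_force: [-6.2, -14.4, 2.5]
grip_width: 0.0002
grip_force: 7.8
t 8.15 p [0.5285 0.1728 0.3178] toolx 75.10973437492524 z [-0.0027 -0.0043 -1.    ] F [ -5.7833 -13.2699   2.0312] w 0.00015175911883008895 j [-0.2876  0.6648 -0.1673  1.528   0.1289  0.9637 -0.7539]
```

View pics/lift3.png

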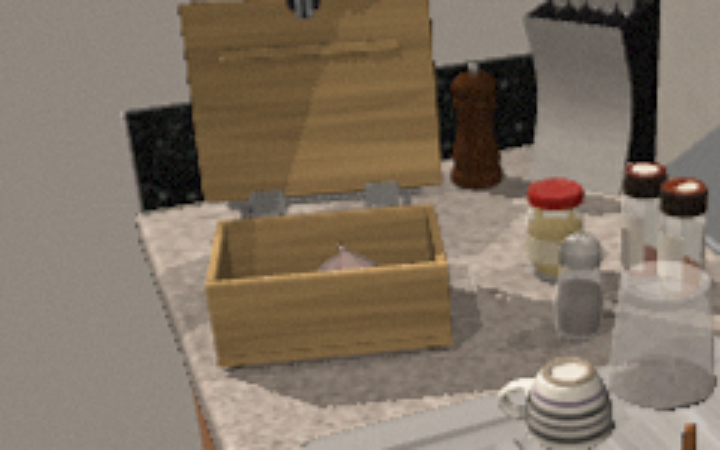

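The lid leans on its stops, with its top edge at y≈5–15 in the crop. I'll back off, rise, turn and measure it.

```bash
python3 -m pendant '[{"dx":-0.02,"dy":0,"dz":0,"roll":0,"gripper":-1},{"dx":-0.04,"dy":0,"dz":0,"roll":0,"gripper":-1},{"dx":-0.04,"dy":0,"dz":-0.02,"roll":0,"gripper":-1},{"dx":0,"dy":0,"dz":-0.04,"roll":0,"gripper":0},{"dx":0,"dy":0,"dz":-0.02,"roll":0,"gripper":0}]'
python3 -m pendant '[{"dx":0,"dy":0,"dz":0,"roll":0.143,"gripper":0},{"dx":0,"dy":0,"dz":0,"roll":0.143,"gripper":0},{"dx":0,"dy":0,"dz":0,"roll":0.143,"gripper":0},{"dx":0,"dy":0,"dz":0,"roll":0.143,"gripper":0},{"dx":0,"dy":0,"dz":0,"roll":0.143,"gripper":0},{"dx":0,"dy":0,"dz":0,"roll":0.143,"gripper":0},{"dx":0,"dy":0,"dz":0,"roll":0.143,"gripper":0},{"dx":0,"dy":0,"dz":0,"roll":0.143,"gripper":0},{"dx":0,"dy":0,"dz":0,"roll":0.143,"gripper":0},{"dx":0,"dy":0,"dz":0,"roll":0.143,"gripper":0},{"dx":0,"dy":0,"dz":0,"roll":0.141,"gripper":0}]'
python3 - <<'E'
from h import *
np.set_printoptions(precision=4,suppress=True)
a=np.radians(75.1);ex=np.array([np.cos(a),np.sin(a)]);ey=np.array([-ex[1],ex[0]])
for n in("top","side"):
    im,W=cloud(n); save(im,n+"1"); np.save(n+"1.npy",W)
    P=W.reshape(-1,3);P=P[~np.isnan(P[:,0])]
    Q=np.c_[(P[:,:2]-[.5257,.1564])@ex,(P[:,:2]-[.5257,.1564])@ey,P[:,2]]
    for lo in(.11,.15,.19,.23,.25):
        m=(abs(Q[:,0])<.06)&(abs(Q[:,1])<.14)&(Q[:,2]>lo)&(Q[:,2]<lo+.02);q=Q[m]
        if len(q)>5: print(n,lo,len(q),"lx",np.percentile(q[:,0],[5,50,95]),"ly",np.percentile(q[:,1],[1,50,99]),"zmax",np.percentile(q[:,2],99))
    # kettle / obstacles above 0.12 in transfer corridor
    m=(P[:,2]>.11)&(P[:,0]<.72)&(P[:,0]>.4)&(P[:,1]<.05)&(P[:,1]>-.5);print("obst",m.sum(),P[m].min(0) if m.any() else '',P[m].max(0) if m.any() else '')
E
python3 st.py
```

```text
time_s: 8.65
position: [0.5036, 0.0774, 0.401]
orientation: [0.793, 0.609, 0.001, 0.001]
wrist_force: [-0.9, 0.6, 0.3]
grip_width: 0.0281
grip_force: 0.0
time_s: 9.75
position: [0.5035, 0.0784, 0.3983]
orientation: [0.991, -0.132, 0.0, -0.0]
wrist_force: [1.0, 0.3, 0.0]
grip_width: 0.0426
grip_force: 0.0
top 0.11 321 lx [-0.002   0.0008  0.004 ] ly [-0.103   0.0259  0.1038] zmax 0.12958993980810357
top 0.15 345 lx [0.0048 0.0076 0.0108] ly [-0.1036  0.0293  0.1023] zmax 0.16970194958031612
top 0.19 237 lx [0.0118 0.0143 0.0173] ly [-0.1039  0.0504  0.1039] zmax 0.20886569094702342
top 0.23 287 lx [0.0194 0.022  0.0245] ly [0.0029 0.0511 0.1026] zmax 0.24975826753100044
top 0.25 273 lx [0.023  0.0266 0.0344] ly [0.0127 0.0542 0.1017] zmax 0.26235219506529445
obst 60684 [ 0.4    -0.5     0.1103] [0.72   0.05   0.8796]
side 0.11 615 lx [-0.0018  0.0016  0.0052] ly [-0.1008  0.0063  0.1053] zmax 0.12978936952595732
side 0.15 636 lx [0.0045 0.0082 0.0119] ly [-0.0999  0.0043  0.1048] zmax 0.16978328504841342
side 0.19 660 lx [0.0114 0.0153 0.0191] ly [-0.0997  0.0037  0.1048] zmax 0.20961243624923329
side 0.23 683 lx [0.0184 0.022  0.0253] ly [-0.1002  0.0061  0.1054] zmax 0.24977314165696943
side 0.25 382 lx [0.0215 0.0248 0.0289] ly [-0.0988  0.004   0.1043] zmax 0.26019870009532037
obst 9267 [ 0.4721 -0.5     0.1101] [0.72   0.05   0.5002]
t 9.85 p [0.5035 0.0786 0.3982] toolx -14.939166835838375 z [-0.     -0.0002 -1.    ] F [0.126  0.4264 0.372 ] w 0.04241137820846486 j [-0.363   0.5165  0.2585  1.5532 -0.1427  1.0905 -1.9023]
```

```bash
python3 -m pendant '[{"dx":0,"dy":-0.027,"dz":0,"roll":0,"gripper":0},{"dx":0,"dy":-0.027,"dz":0,"roll":0,"gripper":0},{"dx":0,"dy":-0.027,"dz":0,"roll":0,"gripper":0},{"dx":0,"dy":-0.028,"dz":0,"roll":0,"gripper":0},{"dx":0,"dy":0,"dz":0.02,"roll":0,"gripper":0},{"dx":0,"dy":0,"dz":0.02,"roll":0,"gripper":0},{"dx":0,"dy":0,"dz":0.02,"roll":0,"gripper":0},{"dx":0,"dy":0,"dz":0.02,"roll":0,"gripper":0},{"dx":0,"dy":0,"dz":0.02,"roll":0,"gripper":0},{"dx":0,"dy":0,"dz":0,"roll":0,"gripper":0}]'
python3 st.py .532 .1842 .297
python3 - <<'E'
import numpy as np
np.set_printoptions(precision=3,suppress=True)
for n in("top","side"):
    P=np.load(n+"0.npy").reshape(-1,3);P=P[~np.isnan(P[:,0])]
    for y in np.arange(-.55,.2,.05):
        m=(P[:,1]>y)&(P[:,1]<y+.05)&(P[:,2]>.11)&(P[:,2]<.55)&(P[:,0]>.38)
        if m.sum()>5: print(n,round(y,2),m.sum(),"xmin",np.percentile(P[m,0],1),"z",np.percentile(P[m,2],[1,99]))
E
```

```text
time_s: 10.85
position: [0.5308, 0.1836, 0.2964]
orientation: [0.992, -0.127, -0.002, 0.001]
wrist_force: [-0.2, -0.6, 0.2]
grip_width: 0.0426
grip_force: 0.0
t 10.85 p [0.5308 0.1836 0.2964] toolx -14.568098111118246 z [-0.0033 -0.0008 -1.    ] F [-0.1856 -0.6361  0.152 ] w 0.04257325160404359 j [-0.5053  0.7087  0.2263  1.5477 -0.1864  0.9099 -2.0415]
tool delta [ 0.0011 -0.0009 -0.0006]
top -0.55 753 xmin 0.660191148733839 z [0.453 0.548]
top -0.5 1062 xmin 0.6598772842485636 z [0.13  0.549]
top -0.45 1077 xmin 0.6600330450098368 z [0.112 0.549]
top -0.4 951 xmin 0.6598101714422477 z [0.454 0.549]
top -0.35 968 xmin 0.659614386282249 z [0.13  0.549]
top -0.3 1754 xmin 0.6596746369329326 z [0.116 0.548]
top -0.25 1741 xmin 0.6240045740065305 z [0.115 0.548]
top -0.2 1414 xmin 0.6595366027289837 z [0.116 0.549]
top -0.15 848 xmin 0.6233439433138619 z [0.454 0.549]
top -0.1 701 xmin 0.6595254177313843 z [0.453 0.549]
top -0.05 828 xmin 0.6599691014076484 z [0.453 0.549]
top 0.0 808 xmin 0.6600861392706404 z [0.452 0.549]
top 0.05 787 xmin 0.6606531639261972 z [0.454 0.549]
top 0.1 76
[... 221 characters left out ...]
 xmin 0.6590182731180094 z [0.111 0.489]
side -0.4 5651 xmin 0.6591092374738481 z [0.111 0.488]
side -0.35 6167 xmin 0.6589800051912832 z [0.111 0.489]
side -0.3 9505 xmin 0.6591480495901926 z [0.111 0.487]
side -0.25 4947 xmin 0.6588604346852921 z [0.112 0.49 ]
side -0.2 2647 xmin 0.6586197843608904 z [0.123 0.492]
side -0.15 2037 xmin 0.6583596432396751 z [0.207 0.493]
side -0.1 1785 xmin 0.658259463385287 z [0.206 0.494]
side -0.05 1620 xmin 0.6582273063776057 z [0.2   0.494]
side 0.0 2308 xmin 0.6581976330582063 z [0.126 0.493]
side 0.05 2095 xmin 0.6580122845604377 z [0.118 0.494]
side 0.1 1483 xmin 0.657799476846104 z [0.115 0.496]
side 0.15 1161 xmin 0.4577828716469145 z [0.112 0.497]
```

```bash
python3 -m pendant '[{"dx":0,"dy":0,"dz":0,"roll":0,"gripper":-0.2},{"dx":0,"dy":0,"dz":0,"roll":0,"gripper":-0.44},{"dx":0,"dy":0,"dz":0,"roll":0,"gripper":-0.44},{"dx":0,"dy":0.005,"dz":0,"roll":0,"gripper":-0.44},{"dx":0,"dy":0.005,"dz":0,"roll":0,"gripper":-0.44},{"dx":0,"dy":0.005,"dz":0,"roll":0,"gripper":-0.44},{"dx":0,"dy":0.005,"dz":0,"roll":0,"gripper":-0.44},{"dx":0,"dy":0.005,"dz":0,"roll":0,"gripper":-0.44},{"dx":0,"dy":0.002,"dz":0,"roll":0,"gripper":-0.44},{"dx":0,"dy":0,"dz":0,"roll":0,"gripper":-0.44}]' 70
python3 st.py
python3 - <<'E'
from h import *
np.set_printoptions(precision=4,suppress=True)
a=np.radians(75.1);ex=np.array([np.cos(a),np.sin(a)]);ey=np.array([-ex[1],ex[0]])
for n in("side",):
    im,W=cloud(n)
    P=W.reshape(-1,3);P=P[~np.isnan(P[:,0])]
    Q=np.c_[(P[:,:2]-[.5257,.1564])@ex,(P[:,:2]-[.5257,.1564])@ey,P[:,2]]
    for lo in(.11,.15,.19,.23):
        m=(abs(Q[:,0])<.06)&(abs(Q[:,1])<.14)&(Q[:,2]>lo)&(Q[:,2]<lo+.02);q=Q[m]
        print(n,lo,len(q),"lx",np.percentile(q[:,0],[5,50,95]),"ly",np.percentile(q[:,1],[1,99]))
for n in("top","side"):
    P=np.load(n+"0.npy").reshape(-1,3);P=P[~np.isnan(P[:,0])]
    for y in np.arange(-.5,0,.05):
        m=(P[:,1]>y)&(P[:,1]<y+.05)&(P[:,2]>.112)&(P[:,2]<.4)&(P[:,0]>.38)
        if m.sum()>5: print(n,round(y,2),m.sum(),"xmin",np.percentile(P[m,0],1))
E
```

```text
time_s: 11.85
position: [0.5244, 0.1573, 0.2983]
orientation: [0.992, -0.129, 0.0, -0.0]
wrist_force: [0.5, 0.1, -0.2]
grip_width: 0.0239
grip_force: 0.0
t 11.85 p [0.5244 0.1573 0.2983] toolx -14.816896263804214 z [ 0.      0.0001 -1.    ] F [ 0.4711  0.0542 -0.1994] w 0.023904691829647502 j [-0.4669  0.6838  0.2234  1.5997 -0.1829  0.8787 -2.0045]
side 0.11 587 lx [-0.0065 -0.0036 -0.0008] ly [-0.1005  0.1051]
side 0.15 604 lx [-0.0069 -0.0043 -0.0016] ly [-0.1004  0.105 ]
side 0.19 653 lx [-0.0076 -0.0048 -0.0019] ly [-0.0994  0.1052]
side 0.23 675 lx [-0.0221 -0.0056 -0.0024] ly [-0.1001  0.105 ]
top -0.5 47 xmin 0.7998351650936392
top -0.45 102 xmin 0.8117285510865898
top -0.35 41 xmin 0.6754878137504707
top -0.3 864 xmin 0.7217968818259706
top -0.25 980 xmin 0.7161570474595728
top -0.2 567 xmin 0.7215125716137896
side -0.5 611 xmin 0.7986720958529631
side -0.45 3385 xmin 0.8122896108314326
side -0.4 4332 xmin 0.9766136743720957
side -0.35 4962 xmin 0.7704847319606751
side -0.3 8497 xmin 0.7211031687336164
side -0.25 4165 xmin 0.7143184028140204
side -0.2 2007 xmin 0.7234676817325113
side -0.15 1508 xmin 0.9760223592333529
side -0.1 1319 xmin 0.9762553791685984
side -0.05 1223 xmin 0.9069675583123966
```

```bash
python3 -m pendant '[{"dx":0,"dy":0,"dz":0,"roll":0,"gripper":-1},{"dx":0,"dy":0,"dz":0,"roll":0,"gripper":-1},{"dx":0,"dy":0,"dz":0,"roll":0,"gripper":-1},{"dx":0,"dy":0,"dz":0,"roll":0,"gripper":-1}]' 80
python3 -m pendant '[{"dx":0,"dy":0,"dz":-0.005,"roll":0,"gripper":-1},{"dx":0,"dy":0,"dz":-0.005,"roll":0,"gripper":-1},{"dx":0,"dy":0,"dz":-0.005,"roll":0,"gripper":-1},{"dx":0,"dy":0,"dz":-0.005,"roll":0,"gripper":-1},{"dx":0,"dy":0,"dz":-0.005,"roll":0,"gripper":-1},{"dx":0,"dy":0,"dz":-0.005,"roll":0,"gripper":-1},{"dx":0,"dy":0,"dz":0,"roll":0,"gripper":-1},{"dx":0,"dy":0,"dz":0,"roll":0,"gripper":-1}]'
python3 look.py lift4; python3 st.py
```

```text
time_s: 12.3
position: [0.5245, 0.1579, 0.2984]
orientation: [0.992, -0.129, 0.0, -0.0]
wrist_force: [0.4, 2.6, 4.2]
grip_width: 0.011
grip_force: 78.5
time_s: 13.1
position: [0.5244, 0.1576, 0.3282]
orientation: [0.992, -0.129, -0.0, -0.0]
wrist_force: [0.3, 0.8, -4.3]
grip_width: 0.0113
grip_force: 78.6
t 13.15 p [0.5244 0.1576 0.3281] toolx -14.795733322626065 z [-0.0003  0.     -1.    ] F [-0.5684  0.1171 -3.4992] w 0.010951094224688748 j [-0.4731  0.6493  0.2344  1.5529 -0.1725  0.96   -2.0146]
```

View pics/lift4.png

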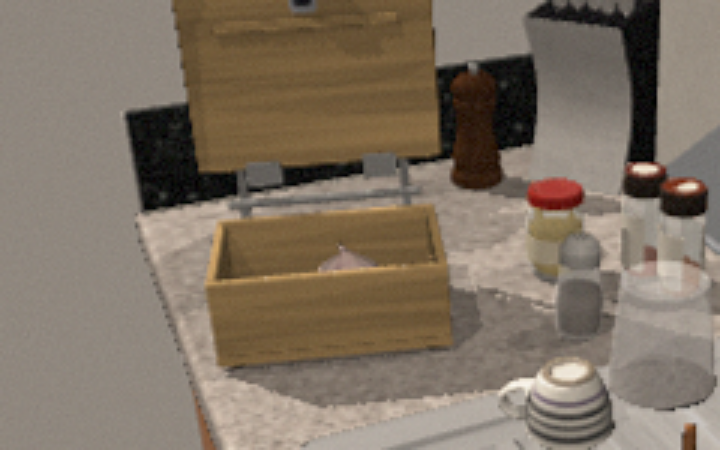

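The lid hangs straight and clear of the pin, its knuckles at (265,172) and (380,165) above the rod at y≈200. Next I'll refine the rack pose from its dowels.

```bash
python3 -m pendant '[{"dx":0,"dy":0,"dz":-0.02,"roll":0,"gripper":-1},{"dx":0,"dy":0,"dz":-0.02,"roll":0,"gripper":-1},{"dx":0,"dy":0,"dz":0,"roll":0,"gripper":-1}]' >/dev/null
python3 - <<'E'
from h import *
from scipy.optimize import least_squares
np.set_printoptions(precision=4,suppress=True)
def pose(p,X): c,s=np.cos(p[2]),np.sin(p[2]); return X@np.array([[c,s],[-s,c]])+p[:2]
D=np.array([[x,y] for y in(-.09,.09) for x in(-.054,-.018,.018,.054)])
for n in("top","side"):
    P=np.load(n+"0.npy").reshape(-1,3);P=P[~np.isnan(P[:,0])]
    lx=(P[:,:2]-[.535,-.388])@np.array([[.156,.988],[-.988,.156]])
    q=P[(P[:,2]>.045)&(P[:,2]<.115)&(abs(lx[:,0])<.085)&(abs(lx[:,1])<.11)]
    if n=="top": q=q[q[:,2]>.06]
    def f(p):
        d=np.linalg.norm(q[:,None,:2]-pose(p,D)[None],axis=2).min(1); return d-.004
    r=least_squares(f,[.535,-.388,np.radians(-81)],loss="soft_l1",f_scale=.002)
    print(n,len(q),r.x[:2],np.degrees(r.x[2]),np.abs(r.fun).mean())
E
python3 st.py .535 -.388 .365
```

```text
top 228 [ 0.5354 -0.3884] -81.32211373040782 0.0007950299483026608
side 1366 [ 0.5321 -0.3873] -81.11292081221028 0.0005863432743745852
t 13.45 p [0.5249 0.1576 0.3698] toolx -14.796294142811515 z [ 0.0028  0.001  -1.    ] F [ 0.7307  0.2444 -3.8331] w 0.011170655395655333 j [-0.4791  0.6066  0.2474  1.4786 -0.1598  1.0732 -2.0272]
tool delta [0.1491 0.525  0.0043]
```

```bash
python3 -m pendant '[{"dx":0.003,"dy":0.01,"dz":0,"roll":0,"gripper":-1},{"dx":0.0075,"dy":0.027,"dz":0,"roll":0,"gripper":-1},{"dx":0.0075,"dy":0.027,"dz":0,"roll":0,"gripper":-1},{"dx":0.0075,"dy":0.027,"dz":0,"roll":0,"gripper":-1},{"dx":0.0075,"dy":0.027,"dz":0,"roll":0,"gripper":-1},{"dx":0.0075,"dy":0.027,"dz":0,"roll":0,"gripper":-1},{"dx":0.0075,"dy":0.027,"dz":0,"roll":0,"gripper":-1},{"dx":0.0075,"dy":0.027,"dz":0,"roll":0,"gripper":-1},{"dx":0.0075,"dy":0.027,"dz":0,"roll":0,"gripper":-1},{"dx":0.0075,"dy":0.027,"dz":0,"roll":0,"gripper":-1},{"dx":0.0075,"dy":0.027,"dz":0,"roll":0,"gripper":-1},{"dx":0.0075,"dy":0.027,"dz":0,"roll":0,"gripper":-1}]'
python3 -m pendant '[{"dx":0.0075,"dy":0.027,"dz":0,"roll":0,"gripper":-1},{"dx":0.0075,"dy":0.027,"dz":0,"roll":0,"gripper":-1},{"dx":0.0075,"dy":0.027,"dz":0,"roll":0,"gripper":-1},{"dx":0.0075,"dy":0.027,"dz":0,"roll":0,"gripper":-1},{"dx":0.0075,"dy":0.027,"dz":0,"roll":0,"gripper":-1},{"dx":0.0075,"dy":0.027,"dz":0,"roll":0,"gripper":-1},{"dx":0.006,"dy":0.022,"dz":0,"roll":0,"gripper":-1},{"dx":0.006,"dy":0.022,"dz":0,"roll":0,"gripper":-1},{"dx":0.003,"dy":0.01,"dz":0,"roll":0,"gripper":-1},{"dx":0,"dy":0,"dz":0,"roll":0,"gripper":-1}]'
python3 -m pendant '[{"dx":0,"dy":0,"dz":0,"roll":-0.07,"gripper":-1},{"dx":0,"dy":0,"dz":0,"roll":-0.085,"gripper":-1},{"dx":0,"dy":0,"dz":0,"roll":-0.085,"gripper":-1},{"dx":0,"dy":0,"dz":0,"roll":-0.085,"gripper":-1},{"dx":0,"dy":0,"dz":0,"roll":-0.085,"gripper":-1},{"dx":0,"dy":0,"dz":0,"roll":0,"gripper":-1},{"dx":0,"dy":0,"dz":0,"roll":0,"gripper":-1}]'
python3 st.py .5335 -.388 .3
python3 - <<'E'
from h import *
np.set_printoptions(precision=4,suppress=True)
a=np.radians(-81.2);ex=np.array([np.cos(a),np.sin(a)]);ey=np.array([-ex[1],ex[0]])
for n in("side","top"):
    im,W=cloud(n); save(im,n+"2")
    P=W.reshape(-1,3);P=P[~np.isnan(P[:,0])]
    Q=np.c_[(P[:,:2]-[.5335,-.388])@ex,(P[:,:2]-[.5335,-.388])@ey,P[:,2]]
    for lo in(.16,.2,.24,.28,.32):
        m=(abs(Q[:,0])<.04)&(abs(Q[:,1])<.14)&(Q[:,2]>lo)&(Q[:,2]<lo+.02);q=Q[m]
        if len(q)>5: print(n,lo,len(q),"rx",np.percentile(q[:,0],[5,50,95]),"ry",np.percentile(q[:,1],[1,99]),"slope",np.polyfit(q[:,1],q[:,0],1)[0],"zmax",np.percentile(q[:,2],99))
E
```

```text
time_s: 14.65
position: [0.528, -0.1629, 0.367]
orientation: [0.992, -0.129, -0.001, -0.0]
wrist_force: [0.9, -0.3, -2.7]
grip_width: 0.0113
grip_force: 78.6
time_s: 15.65
position: [0.5303, -0.3871, 0.3663]
orientation: [0.992, -0.13, -0.001, -0.0]
wrist_force: [0.2, 1.1, -4.0]
grip_width: 0.0111
grip_force: 78.6
time_s: 16.35
position: [0.5314, -0.385, 0.3677]
orientation: [0.997, 0.075, -0.0, -0.0]
wrist_force: [0.5, -1.2, -3.0]
grip_width: 0.0112
grip_force: 78.6
t 16.35 p [ 0.5314 -0.385   0.3677] toolx 8.563335834384942 z [-0.0005  0.0007 -1.    ] F [ 0.5374 -1.222  -2.9898] w 0.011186643225942964 j [ 0.5453  0.8045  0.0882  1.0176 -0.0658  1.3228 -0.7986]
tool delta [0.0017 0.0034 0.0677]
side 0.16 1355 rx [0.0002 0.0017 0.0055] ry [-0.1063  0.0986] slope 0.005693836866489461 zmax 0.17987011432037286
side 0.2 1513 rx [0.0005 0.0018 0.0028] ry [-0.1064  0.0988] slope 0.005675398155719167 zmax 0.21976486099074838
side 0.24 1682 rx [0.0006 0.002  0.0032] ry [-0.1064  0.0989] slope 0.00627743369863513 zmax 0.2597979443624888
side 0.28 1902 rx [0.0011 0.0029 0.0089] ry [-0.1063  0.0993] slope 0.010807541722821 zmax 0.29978097979237883
side 0.32 1574 rx [-0.0087  0.0022  0.0154] ry [-0.1059  0.0988] slope 0.009110435959618038 zmax 0.3389820001232399
top 0.16 37 rx [-0.0121 -0.009  -0.0023] ry [-0.1036 -0.0603] slope -0.10702421759264462 zmax 0.1793292306505117
top 0.2 46 rx [-0.0095 -0.009  -0.002 ] ry [-0.1037 -0.0603] slope -0.08364997065302339 zmax 0.21850471268088223
top 0.24 47 rx [-0.0092 -0.0088 -0.0024] ry [-0.1035 -0.0626] slope -0.07754098450752796 zmax 0.25935598029738555
top 0.28 49 rx [-0.0093 -0.0087 -0.0027] ry [-0.1036 -0.0649] slope -0.08432268887896291 zmax 0.2984754880709813
top 0.32 165 rx [-0.0087 -0.0037  0.0023] ry [-0.1038 -0.0651] slope 0.03502265527117694 zmax 0.33454221043069915
```

View pics/side2.png

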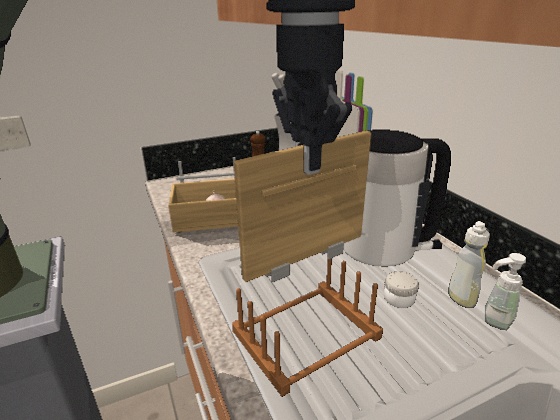

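The lid hangs over the rack, its knuckles at (280,272) and (335,250). It needs about 3.5 mm more in tool y and 2 mm in tool x, then I'll lower it.

```bash
python3 -m pendant '[{"dx":0.002,"dy":0.0034,"dz":0,"roll":0,"gripper":-1},{"dx":0,"dy":0,"dz":0.015,"roll":0,"gripper":-1},{"dx":0,"dy":0,"dz":0.015,"roll":0,"gripper":-1},{"dx":0,"dy":0,"dz":0.01,"roll":0,"gripper":-1},{"dx":0,"dy":0,"dz":0,"roll":0,"gripper":-1},{"dx":0,"dy":0,"dz":0,"roll":0,"gripper":-1}]'
python3 st.py .5335 -.388 .2345
python3 -m pendant '[{"dx":0,"dy":0,"dz":0.01,"roll":0,"gripper":-1},{"dx":0,"dy":0,"dz":0.01,"roll":0,"gripper":-1},{"dx":0,"dy":0,"dz":0.01,"roll":0,"gripper":-1},{"dx":0,"dy":0,"dz":0.01,"roll":0,"gripper":-1},{"dx":0,"dy":0,"dz":0,"roll":0,"gripper":-1}]'
python3 st.py .5335 -.388 .2345
```

```text
time_s: 17.05
position: [0.5342, -0.3884, 0.3286]
orientation: [0.997, 0.076, 0.0, 0.0]
wrist_force: [0.6, 0.5, -2.5]
grip_width: 0.0111
grip_force: 78.4
t 17.05 p [ 0.5342 -0.3884  0.3286] toolx 8.68036713052769 z [ 0.0004 -0.0003 -1.    ] F [ 0.6007  0.4535 -2.5068] w 0.011137161370133382 j [ 0.548   0.8381  0.0837  1.0785 -0.066   1.2269 -0.793 ]
tool delta [-0.0007 -0.0005  0.0941]
time_s: 17.55
position: [0.5337, -0.388, 0.2865]
orientation: [0.997, 0.076, -0.001, -0.001]
wrist_force: [-0.4, -0.1, -3.7]
grip_width: 0.011
grip_force: 78.3
t 17.55 p [ 0.5337 -0.388   0.2865] toolx 8.69425113134331 z [-0.002   0.0015 -1.    ] F [-0.424  -0.0794 -3.7313] w 0.011032452597955107 j [ 0.5487  0.8729  0.0788  1.1501 -0.0671  1.1235 -0.7905]
tool delta [-0.0001  0.0001  0.052 ]
```

Between the dowels without contact; lowering on until the force shows it is down.

```bash
python3 -m pendant '[{"dx":0,"dy":0,"dz":0.01,"roll":0,"gripper":-1},{"dx":0,"dy":0,"dz":0.01,"roll":0,"gripper":-1},{"dx":0,"dy":0,"dz":0.01,"roll":0,"gripper":-1},{"dx":0,"dy":0,"dz":0.008,"roll":0,"gripper":-1},{"dx":0,"dy":0,"dz":0.005,"roll":0,"gripper":-1},{"dx":0,"dy":0,"dz":0.003,"roll":0,"gripper":-1},{"dx":0,"dy":0,"dz":0,"roll":0,"gripper":-1},{"dx":0,"dy":0,"dz":0,"roll":0,"gripper":-1}]'
python3 -m pendant '[{"dx":0,"dy":0,"dz":0.002,"roll":0,"gripper":-1},{"dx":0,"dy":0,"dz":0.002,"roll":0,"gripper":-1},{"dx":0,"dy":0,"dz":0,"roll":0,"gripper":-1}]'
```

```text
time_s: 18.35
position: [0.5341, -0.3883, 0.2425]
orientation: [0.997, 0.076, 0.0, 0.0]
wrist_force: [0.2, 0.9, -3.1]
grip_width: 0.0107
grip_force: 78.7
time_s: 18.65
position: [0.534, -0.3882, 0.2379]
orientation: [0.997, 0.076, -0.0, -0.0]
wrist_force: [-0.7, -0.8, -3.6]
grip_width: 0.0109
grip_force: 78.7
```

```bash
python3 -m pendant '[{"dx":0,"dy":0,"dz":0.001,"roll":0,"gripper":-1},{"dx":0,"dy":0,"dz":0.001,"roll":0,"gripper":-1},{"dx":0,"dy":0,"dz":0.001,"roll":0,"gripper":-1},{"dx":0,"dy":0,"dz":0,"roll":0,"gripper":-1}]'
python3 -m pendant '[{"dx":0,"dy":0,"dz":0.001,"roll":0,"gripper":-1},{"dx":0,"dy":0,"dz":0.001,"roll":0,"gripper":-1},{"dx":0,"dy":0,"dz":0,"roll":0,"gripper":-1}]'
```

```text
time_s: 19.05
position: [0.5341, -0.3883, 0.2355]
orientation: [0.997, 0.076, 0.0, 0.0]
wrist_force: [-1.0, -0.1, 2.4]
grip_width: 0.0109
grip_force: 79.5
time_s: 19.35
position: [0.5341, -0.3887, 0.2354]
orientation: [0.997, 0.076, 0.001, 0.001]
wrist_force: [-7.5, 3.3, 27.6]
grip_width: 0.0111
grip_force: 83.1
```

Down on both rails, at TCP z=0.2355 with 27 N. I'll ease off the press, then open gradually so the fingers guide the lean.

```bash
python3 -m pendant '[{"dx":0,"dy":0,"dz":-0.002,"roll":0,"gripper":-1},{"dx":0,"dy":0,"dz":0,"roll":0,"gripper":-0.65},{"dx":0,"dy":0,"dz":0,"roll":0,"gripper":-0.55},{"dx":0,"dy":0,"dz":0,"roll":0,"gripper":-0.45},{"dx":0,"dy":0,"dz":0,"roll":0,"gripper":-0.35},{"dx":0,"dy":0,"dz":0,"roll":0,"gripper":-0.25},{"dx":0,"dy":0,"dz":0,"roll":0,"gripper":-0.1},{"dx":0,"dy":0,"dz":0,"roll":0,"gripper":0.1},{"dx":0,"dy":0,"dz":0,"roll":0,"gripper":0.4},{"dx":0,"dy":0,"dz":0,"roll":0,"gripper":0.7},{"dx":0,"dy":0,"dz":0,"roll":0,"gripper":1},{"dx":0,"dy":0,"dz":0,"roll":0,"gripper":1}]'
python3 - <<'E'
from h import *
np.set_printoptions(precision=4,suppress=True)
a=np.radians(-81.2);ex=np.array([np.cos(a),np.sin(a)]);ey=np.array([-ex[1],ex[0]])
im,W=cloud("side"); save(im,"side3")
P=W.reshape(-1,3);P=P[~np.isnan(P[:,0])]
Q=np.c_[(P[:,:2]-[.5321,-.3873])@ex,(P[:,:2]-[.5321,-.3873])@ey,P[:,2]]
for lo in(.035,.06,.09,.12,.15,.18):
    m=(abs(Q[:,0])<.04)&(abs(Q[:,1])<.14)&(Q[:,2]>lo)&(Q[:,2]<lo+.015);q=Q[m]
    print(lo,len(q),"rx",np.percentile(q[:,0],[5,50,95]),"ry",np.percentile(q[:,1],[1,99]),"zmax",np.percentile(q[:,2],99))
E
```

```text
time_s: 20.55
position: [0.534, -0.3883, 0.2352]
orientation: [0.997, 0.076, -0.0, -0.0]
wrist_force: [-0.3, 0.2, -0.6]
grip_width: 0.0857
grip_force: 0.0
0.035 759 rx [0.0056 0.0069 0.021 ] ry [-0.1033  0.0932] zmax 0.04981163913413952
0.06 809 rx [0.0055 0.0069 0.021 ] ry [-0.103   0.0932] zmax 0.07491207337139685
0.09 927 rx [0.0057 0.007  0.021 ] ry [-0.1031  0.1003] zmax 0.10492570520089833
0.12 938 rx [0.0056 0.0069 0.0081] ry [-0.103   0.1021] zmax 0.1347722855421529
0.15 1051 rx [0.0059 0.0077 0.0136] ry [-0.1029  0.1024] zmax 0.1647828810768471
0.18 839 rx [0.0057 0.0071 0.0083] ry [-0.103   0.1034] zmax 0.19482501056529763
```

View pics/side3.png

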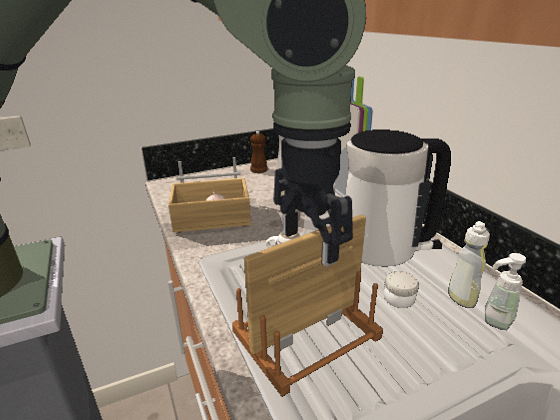

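The lid stands upright in the middle gap, spanning about (247,270)–(365,330) in the picture. I'll lift the open gripper straight off it.

```bash
python3 -m pendant '[{"dx":0,"dy":0,"dz":-0.01,"roll":0,"gripper":1},{"dx":0,"dy":0,"dz":-0.02,"roll":0,"gripper":1},{"dx":0,"dy":0,"dz":-0.03,"roll":0,"gripper":1},{"dx":0,"dy":0,"dz":-0.03,"roll":0,"gripper":1},{"dx":0,"dy":0,"dz":-0.03,"roll":0,"gripper":1},{"dx":0,"dy":0,"dz":0,"roll":0,"gripper":1},{"dx":0,"dy":0,"dz":0,"roll":0,"gripper":1},{"dx":0,"dy":0,"dz":0,"roll":0,"gripper":1}]'
python3 - <<'E'
from h import *
np.set_printoptions(precision=4,suppress=True)
a=np.radians(-81.2);ex=np.array([np.cos(a),np.sin(a)]);ey=np.array([-ex[1],ex[0]])
im,W=cloud("side")
P=W.reshape(-1,3);P=P[~np.isnan(P[:,0])]
Q=np.c_[(P[:,:2]-[.5321,-.3873])@ex,(P[:,:2]-[.5321,-.3873])@ey,P[:,2]]
for lo in(.035,.12,.18):
    m=(abs(Q[:,0])<.04)&(abs(Q[:,1])<.14)&(Q[:,2]>lo)&(Q[:,2]<lo+.025);q=Q[m]
    print(lo,len(q),"rx",np.percentile(q[:,0],[5,50,95]),"ry",np.percentile(q[:,1],[1,99]),"zmax",np.percentile(q[:,2],99))
for s in(-1,1):
    m=(abs(Q[:,0]-.005)<.015)&(abs(Q[:,1]-s*.09)<.015)&(Q[:,2]>.15)&(Q[:,2]<.23);print("top z at end",s,np.percentile(Q[m,2],99))
print(bot.hand_in())
E
```

```text
time_s: 21.4
position: [0.5339, -0.3881, 0.3547]
orientation: [0.997, 0.076, -0.0, -0.0]
wrist_force: [-0.5, 0.2, 0.5]
grip_width: 0.0854
grip_force: 0.0
0.035 1272 rx [0.0055 0.0068 0.021 ] ry [-0.1032  0.0928] zmax 0.05982177386424773
0.12 1543 rx [0.0054 0.0065 0.0076] ry [-0.1029  0.1028] zmax 0.14462114383861552
0.18 1895 rx [-0.0017  0.006   0.0074] ry [-0.1025  0.1025] zmax 0.19950366623813617
top z at end -1 0.19937717990415926
top z at end 1 0.1992148067523206
the job is handed in; nothing more can be done
None
```

The lid is standing upright and level in the rack's middle gap, down on both rails and released, and the job is handed in at about 21 s; the cup, glass and salt shaker were never touched.

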